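# Slide the two bench bottles home into their dock

## Robot

A 6-joint arm with a two-finger parallel gripper is mounted at the origin on a cart in front of the work surface, level with it; the furniture and walls round the work are solid. World frame = base frame: x ahead of the robot, y to its left, z up, the work surface at z = 0. Lengths are in m, angles in rad, forces in N, time in s.
With the tool pointing down it reaches from about 0.375 to 0.75 m from the base axis. Payload 9 kg.
Tool frame: the origin (TCP) lies on the front face of the gripper's body, between the roots of the fingers; the fingertips stand 73 mm ahead of it and the grasp point (between the pads) lies robot.grip_depth ahead of it (robot.grip_depth is the distance from the TCP to the grasp point, in m); z points along the fingers, y is the line along which they close (so a half turn about z gives the same grasp; the last joint's range is limited). The gripper opens to 85 mm and grips with 20 to 120 N. Pads are 22 mm wide; open, the fingers measure 114 mm over their backs; the gripper's body (76 mm by 85 mm) begins 54 mm behind the grasp point. The pads swing forward as they close: fully open they stand 13 mm farther back than shut.
Start: joints at [1.096, 0.104, 0.097, 1.564, 0, 1.353], TCP at [0.152, 0.58, 0.304] pointing down, gripper open.
Joint ranges: [-2.99, 2.99], [-0.84, 1.86], [-1.1, 1.16], [-1.84, 2.11], [-1.51, 1.56], [-3.14, 3.14]. Speed limits (rad/s): [2.22, 2.22, 2.57, 3.14, 3.14, 3.14].

## Interface

Orientations are given as a rotation vector (axis times angle).
In Python, from rig import status, optics, workorder, robot gives the robot as it stands. The module is installed in compiled form; this text tells all that it offers.
- The arm moves only by the tool apply_moves, never from a script. Its argument "targets" is a list of rows, each an object with "travel": the shift along the world's x, y, z in m, a list of three; "turn": the turn about the world's z in rad. A call has exactly 10 rows; each row is the pose to reach, as a shift and turn from the pose commanded when the call began; what a row does not reach only later rows make up. A row lasts 1/8 s, in which the tool goes at most 62.5 mm and 10.7 degrees, less where a joint would pass 70% of its speed; a pose out of reach is approached as far as the arm can. A call with a gripper value outside its range is refused whole. "jaw" is the closure, from 0 (fully open) to 1 (shut), set as the call begins (left out, the last holds). The fingers move at their own pace and stop on an object; the grip force is fixed at half the most. Time passes only in rows, so rows that repeat a pose let the fingers close, or fill a call up. It gives the time, the measured TCP pose, the force, the opening and the grip force at its end, in the units of the state.
- status.get_obs(): the state, without advancing time (a new reading comes with each control period).
- optics.snapshot(name): name is "scene" or "top"; returns (picture, depth): 480x640x3 uint8, red, green, blue; 480x640 float32, m along the optical axis (not along the pixel's ray), 0 where there is no reading.
- optics.camera_params(name): a dict with "camera_matrix" (3x3 intrinsics, pixels), "R" (3x3) and "t" (3): a world point X has camera coordinates R X + t. Camera axes: x right, y down, z forward; pixel columns grow to the right and rows downward; lengths in m; the calibration is good to about 2 mm. A picture is of the moment at which its call begins. camera_params takes no time and is no camera call.
- workorder.close_job(): hands the job in; it is judged then, once.
The state is a dict: "time_s": time; "joints": joint angles; "joint_velocities": joint speeds; "tau": joint torques, N m; "eef_pos": TCP position; "eef_rot": TCP orientation; "contact_force": force on the tool from outside, world axes, zero at the start; "wrist_torque": the same for the moment, N m; "width": finger opening in m; "grasp_force": force on a finger pad.
Only numpy, scipy, OpenCV 4.12 (cv2) and the standard library are available. Lean on these libraries where they do the work, as an engineer would, in place of code of your own. Each camera call takes 0.05 s, during which the arm holds its last target. There are 200 camera calls.

## Task

The two squeeze bottles have been left out on the bench. Push each one along the bench top, low on its body so that it stays standing, into its own bay of the low wooden dock - the bigger bottle into the wide bay, the smaller bottle into the narrow bay - until it is fully home against the back of the bay. Only push them: do not put the fingers round a bottle or lift it, do not tip one over, and leave the jar stack, wax block, bowl and pliers where they are.

Things in the scene. Friction and masses are not known exactly. Their poses are not given: they have to be found in the camera images.
- pickle_bottle: the bigger squeeze bottle, round, white polythene with a blue nozzle, standing loose: body 56 mm in diameter (radius 28) up to 74 mm high, then a neck 35 mm wide to 83 mm and a nozzle 25 mm wide tapering to 118 mm high; about 0.12 kg; origin at the centre of its underside, z up. Friction with the bench about 0.6: pushed slowly below about 35 mm it slides, pushed higher it tips
- flux_bottle: the smaller squeeze bottle, round, white polythene with a white nozzle, standing loose: body 45 mm in diameter (radius 22.5) up to 59 mm high, then a neck 29 mm wide to 67 mm and a nozzle 20 mm wide tapering to 97 mm high; about 0.07 kg; origin at the centre of its underside, z up. Friction with the bench about 0.6: pushed slowly below about 28 mm it slides, pushed higher it tips
- bottle_dock: low fence of pale wood fixed on the bench, 58 mm deep (x), 175 mm wide (y), 24 mm high, no floor: bottles slide in on the bench top. Origin at the centre of its footprint on the bench. Two bays open towards its -x side between four cheeks 12 mm thick (two side by side in the middle) with rounded ends at local x = -29 mm
- wide_bay_home (a point): bench-level point where the bigger bottle's underside centre lies when it touches the back of the wide bay (67 mm wide, dock-local centre y +42 mm, back face x +17 mm); axes as the dock, +x into the bay. The bottle then sticks out 10 mm in front of the cheeks
- narrow_bay_home (a point): bench-level point where the smaller bottle's underside centre lies when it touches the back of the narrow bay (54 mm wide, dock-local centre y -48.5 mm, back face x +7 mm); axes as the dock, +x into the bay. The bottle then sticks out 9 mm in front of the cheeks
- jar_stack: bystander: upright stack of clear screw pots, 42 mm across, 87 mm high; origin at the centre of its underside
- beeswax: bystander: yellow-brown wax block 30x46x19 mm; origin at the centre of its underside
- white_bowl: bystander: white bowl 70 mm across, 37 mm high; origin at the centre of its underside
- pliers: bystander: pliers with red grips, lying, 47x144x12 mm; origin at the centre of the underside

How it is judged:
By the outcome, as a careful person would: the job done as asked, in the order asked, and still so for the second after the job is handed in, with the robot touching nothing.
It also fails if it takes over 67 s, if anything falls off the work surface, if the arm or the gripper's body presses on something with over 40 N, if the wrist force passes 120 N, or if a joint passes its speed limit or range.

## Working session

There is one attempt and no reset: what is moved stays moved. The work goes in short steps, Python scripts to look and compute and a tool call to move; the robot and the scene stay as the last step left them, time stands still between calls to the robot, and variables do not carry over. Pictures are saved under pics/ and viewed, at most 10 in all, crops included, and the job is handed in when it is done.

Besides the shell and the picture viewer there is one more tool, called after ">>>" as name(argument=value, ...), one argument or row to a line, values as JSON. apply_moves: Moves the arm, as the interface text tells. Its arguments: {"type":"object","properties":{"targets":{"type":"array","items":{"type":"object","properties":{"travel":{"type":"array","items":{"type":"number"}},"turn":{"type":"number"}}}},"jaw":{"type":"number"}},"required":["targets"]}

```bash
mkdir -p pics; python3 - <<'E'
from rig import status, optics, workorder, robot
import cv2,numpy as np
o=status.get_obs();print({k:np.round(v,3) for k,v in o.items()},robot.grip_depth)
for n in("scene","top"):
    p,d=optics.snapshot(n);cv2.imwrite(f"pics/{n}0.png",p[:,:,::-1]);np.save(f"{n}0.npy",d)
    c=optics.camera_params(n);print(n,np.round(c["camera_matrix"],1).tolist(),np.round(c["R"],3).tolist(),np.round(c["t"],3))
E
```

```text
{'time_s': np.float64(0.0), 'joints': array([ 1.096,  0.105,  0.096,  1.564, -0.   ,  1.353]), 'joint_velocities': array([-0.   , -0.   , -0.   ,  0.   ,  0.   , -0.001]), 'tau': array([-1.0000e-03, -5.5693e+01,  5.0365e+01,  1.7000e-02, -1.0000e-03,
       -0.0000e+00]), 'eef_pos': array([0.152, 0.58 , 0.303]), 'eef_rot': array([-4.020e-01, -3.115e+00,  2.000e-03]), 'contact_force': array([ 1.013, -0.123,  0.23 ]), 'wrist_torque': array([-0.018, -0.001, -0.036]), 'grasp_force': np.float64(0.0), 'width': np.float64(0.085)} 0.0539
scene [[620.7, 0.0, 324.6], [0.0, 620.7, 234.1], [0.0, 0.0, 1.0]] [[0.777, -0.629, 0.007], [-0.482, -0.603, -0.636], [0.405, 0.491, -0.772]] [-0.449  0.228  1.128]
top [[489.8, 0.0, 314.1], [0.0, 489.8, 239.8], [0.0, 0.0, 1.0]] [[0.016, -1.0, -0.004], [-0.993, -0.015, -0.117], [0.117, 0.006, -0.993]] [-0.078  0.54   1.008]
```

View pics/top0.png

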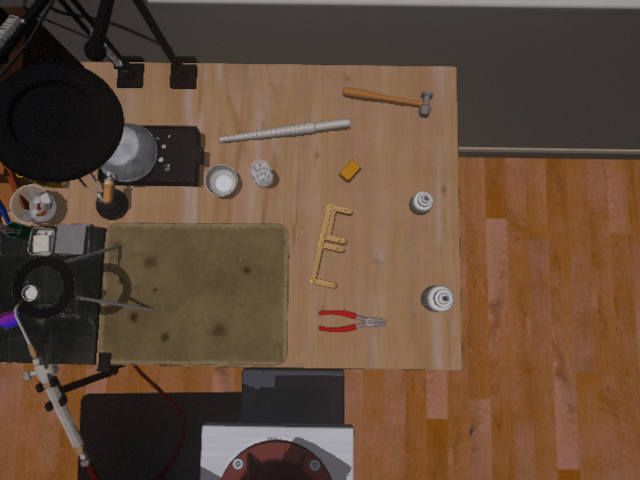

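View pics/scene0.png

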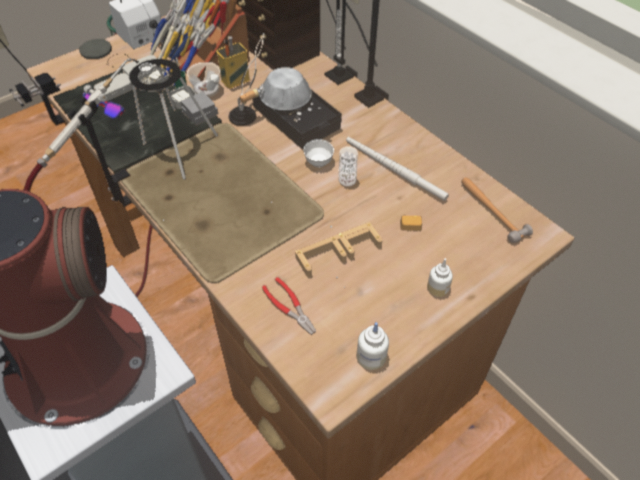

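```bash
cat > h.py <<'E'
import cv2,numpy as np
from rig import optics,status
def cloud(n,d):
    c=optics.camera_params(n);K=np.array(c["camera_matrix"]);v,u=np.mgrid[:480,:640]
    P=np.stack([(u-K[0,2])/K[0,0]*d,(v-K[1,2])/K[1,1]*d,d],-1)
    return (P-np.array(c["t"]))@np.array(c["R"])
def ray(n,px,z):
    c=optics.camera_params(n);K=np.array(c["camera_matrix"]);R=np.array(c["R"]);o=-R.T@np.array(c["t"])
    r=R.T@np.linalg.inv(K)@np.array([px[0],px[1],1.]);return (o+r*(z-o[2])/r[2])[:2]
E
python3 - <<'E'
from h import *
for n in("top","scene"):
    d=np.load(f"{n}0.npy");W=cloud(n,d);p=cv2.imread(f"pics/{n}0.png")
    ok=(d>0)&(W[...,0]>.2)&(W[...,0]<.85)&(W[...,1]<.25)&(W[...,1]>-.4)
    bench=W[ok&(abs(W[...,2])<.006)];print(n,"bench z",np.median(bench[:,2]),bench[:,:2].min(0),bench[:,:2].max(0))
    k,l,s,c=cv2.connectedComponentsWithStats((ok&(W[...,2]>.009)&(W[...,2]<.2)).astype(np.uint8))
    for i in range(1,k):
        if s[i,4]<40: continue
        Q=W[l==i];z=Q[:,2].max();r=cv2.minAreaRect((Q[:,:2]*1000).astype(np.float32))
        print(s[i].tolist(),"z",round(z,3),"mean",Q.mean(0).round(3),"rect",np.round(r[0],1),np.round(r[1],1),round(r[2],1))
        if s[i,4]>60:
          for lo,hi in((.055,.063),(.070,.078),(.08,.13)):
            q=Q[(Q[:,2]>lo)&(Q[:,2]<hi)]
            if len(q)>8: print("   ",lo,hi,len(q),np.round(cv2.minEnclosingCircle((q[:,:2]*1000).astype(np.float32)),1) if 0 else [np.round(x,1) for x in cv2.minEnclosingCircle((q[:,:2]*1000).astype(np.float32))])
p=cv2.imread("pics/top0.png")[180:340,290:480];cv2.imwrite("pics/crop.png",cv2.resize(p,None,fx=4,fy=3.7,interpolation=2)[:592,:760])
E
```

```text
top bench z -1.4817819364613611e-06 [ 0.27085957 -0.38900949] [0.84999591 0.24999132]
[419, 104, 12, 12, 120] z 0.029 mean [ 0.836 -0.309  0.02 ] rect [ 837.5 -310.5] [24.7 24.3] 88.2
[220, 118, 131, 24, 1107] z 0.032 mean [ 0.786 -0.013  0.018] rect [785.5  -0.8] [ 23.5 290.8] 8.3
[164, 125, 41, 61, 1969] z 0.056 mean [0.72  0.214 0.036] rect [721.1 211.9] [ 76.1 123.2] 89.9
[250, 159, 24, 28, 471] z 0.092 mean [0.675 0.041 0.071] rect [679.1  43.7] [40.9 39.9] 54.3
    0.055 0.063 21 [array([674.5,  38.9]), np.float64(18.9)]
    0.07 0.078 19 [array([673.1,  39.5]), np.float64(18.5)]
    0.08 0.13 303 [array([680. ,  43.6]), np.float64(20.8)]
[340, 160, 21, 21, 255] z 0.022 mean [ 0.698 -0.146  0.018] rect [ 698.6 -145.9] [27.8 43.7] 48.0
[205, 164, 33, 32, 537] z 0.041 mean [0.674 0.138 0.022] rect [667.8 132.6] [69.4 69.6] 3.3
[410, 191, 24, 23, 420] z 0.095 mean [ 0.621 -0.293  0.052] rect [ 625.  -296.8] [42.4 42.1] 24.4
    0.055 0.063 17 [array([ 627.5, -296.7]), np.float64(15.8)]
    0.07 0.078 26 [array([ 627.2, -296.4]), np.float64(9.0)]
    0.08 0.13 13 [array([ 625. , -2
[... 1518 characters left out ...]
ct [ 618.6 -303.8] [37.1 44.2] 37.9
    0.055 0.063 43 [array([ 622.1, -301.5]), np.float64(15.9)]
    0.07 0.078 38 [array([ 622. , -301.6]), np.float64(9.9)]
    0.08 0.13 22 [array([ 621.5, -300.5]), np.float64(4.0)]
[275, 277, 25, 31, 119] z 0.016 mean [ 0.384 -0.128  0.011] rect [ 384.1 -124.8] [82.2 14.7] 85.1
[267, 293, 24, 21, 97] z 0.015 mean [ 0.352 -0.137  0.011] rect [ 351.1 -135.8] [11.4 62.4] 9.3
[356, 323, 33, 46, 1110] z 0.119 mean [ 0.41  -0.339  0.06 ] rect [ 415.7 -333.4] [48.1 54.7] 39.4
    0.055 0.063 174 [array([ 418.1, -331.8]), np.float64(27.6)]
    0.07 0.078 44 [array([ 419.6, -332.3]), np.float64(18.3)]
    0.08 0.13 268 [array([ 418.8, -331. ]), np.float64(17.7)]
```

View pics/crop.png

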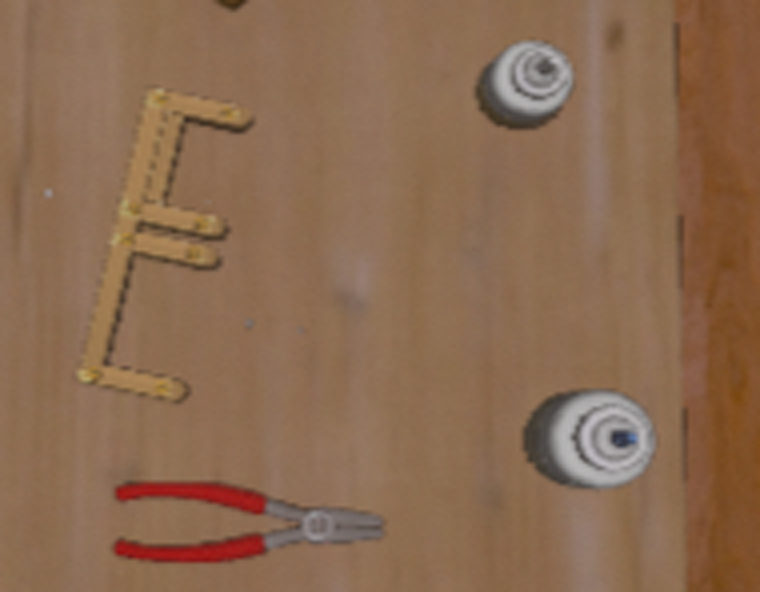

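```bash
python3 - <<'E'
from h import *
H=np.zeros((10,14))
for n in("top","scene"):
    d=np.load(f"{n}0.npy");W=cloud(n,d)[d>0]
    i=((W[:,0]-0.0)/.08).astype(int);j=np.floor((W[:,1]+.4)/.08).astype(int)
    m=(W[:,0]>0)&(i<10)&(j>=0)&(j<14)&(W[:,2]>.01)
    np.maximum.at(H,(i[m],j[m]),W[m,2])
print("cols y0",np.round(-.4+.08*np.arange(14),2))
for i in range(10): print(round(i*.08,2),(H[i]*1000).astype(int))
E
```

```text
cols y0 [-0.4  -0.32 -0.24 -0.16 -0.08  0.    0.08  0.16  0.24  0.32  0.4   0.48
  0.56  0.64]
0.0 [  0   0   0 353 383 383  19   0 156   0   0   0   0   0]
0.08 [  0   0   0 353 364 351  21   0 190 194   0   0   0   0]
0.16 [  0   0   0   0   0   0   0   0   0 220   0   0   0   0]
0.24 [  0   0   0   0  10  11  12  12  13 237 238  19  18  19]
0.32 [ 69  65  13  16  10  12  12  12 119 235 246  48  47  42]
0.4 [119  90   0  28  27  11  11  13 116 203 240  67  41  40]
0.48 [  0   0   0  28  27  11  12 536 537 201 202  93  95  53]
0.56 [ 51  96   0  28   0  11 509 538 542  88  80  62 125 134]
0.64 [  0  55  22  23   0  92  41 555 535 452 124 130 186 167]
0.72 [  0   0   0  28  31  24  19 540 104 455 218 237 188 159]
```

>>> apply_moves(
  targets=[
    {"travel":[0,-0.02,0.04],"turn":0},
    {"travel":[0.01,-0.08,0.076],"turn":0},
    {"travel":[0.04,-0.13,0.076],"turn":0},
    {"travel":[0.075,-0.18,0.076],"turn":0},
    {"travel":[0.11,-0.23,0.076],"turn":0},
    {"travel":[0.145,-0.28,0.076],"turn":0},
    {"travel":[0.18,-0.33,0.076],"turn":0},
    {"travel":[0.21,-0.385,0.076],"turn":0},
    {"travel":[0.235,-0.44,0.076],"turn":0},
    {"travel":[0.25,-0.5,0.076],"turn":0},
  ],
  jaw=0,
)

```text
time_s: 1.35
eef_pos: [0.4029, 0.0784, 0.3795]
eef_rot: [-0.402, -3.115, -0.0]
contact_force: [0.2, 0.8, 0.1]
width: 0.0853
grasp_force: 0.0
```

>>> apply_moves(
  targets=[
    {"travel":[0.01,-0.06,0],"turn":0},
    {"travel":[0.01,-0.12,-0.01],"turn":-0.02},
    {"travel":[0.01,-0.18,-0.03],"turn":-0.04},
    {"travel":[0.0,-0.24,-0.05],"turn":-0.068},
    {"travel":[0.0,-0.3,-0.07],"turn":-0.068},
    {"travel":[0.0,-0.355,-0.09],"turn":-0.068},
    {"travel":[-0.01,-0.41,-0.11],"turn":-0.068},
    {"travel":[-0.013,-0.46,-0.13],"turn":-0.068},
    {"travel":[-0.013,-0.5,-0.16],"turn":-0.068},
    {"travel":[-0.013,-0.5,-0.21],"turn":-0.068},
  ],
)

```text
time_s: 2.6
eef_pos: [0.3891, -0.4229, 0.1696]
eef_rot: [0.512, 3.098, -0.003]
contact_force: [0.5, 0.1, -0.3]
width: 0.0852
grasp_force: 0.0
```

```bash
python3 - <<'E'
from h import *
p,d=optics.snapshot("scene");print(status.get_obs()["eef_pos"]);W=cloud("scene",d)
c=p[:,:,::-1][230:480,230:550];cv2.imwrite("pics/s1.png",cv2.resize(c,(768,600)))
m=(d>0)&(W[...,1]<-.3)&(W[...,0]>.3)&(W[...,0]<.5)&(W[...,2]>.05)&(W[...,2]<.3)
for z in np.arange(.05,.24,.01):
    q=W[m&(W[...,2]>z)&(W[...,2]<z+.01)&(W[...,1]<-.355)]
    if len(q):print(round(z,2),len(q),q.min(0).round(3),q.max(0).round(3))
E
```

```text
[ 0.38738522 -0.41834769  0.16115198]
0.05 11 [ 0.406 -0.358  0.051] [ 0.417 -0.355  0.06 ]
0.06 3 [ 0.406 -0.356  0.06 ] [ 0.415 -0.355  0.063]
0.1 2 [ 0.367 -0.468  0.106] [ 0.399 -0.38   0.11 ]
0.11 36 [ 0.361 -0.474  0.11 ] [ 0.4   -0.373  0.12 ]
0.12 37 [ 0.361 -0.476  0.12 ] [ 0.4   -0.368  0.129]
0.13 34 [ 0.36  -0.475  0.13 ] [ 0.394 -0.373  0.139]
0.14 12 [ 0.359 -0.474  0.14 ] [ 0.364 -0.461  0.15 ]
0.15 50 [ 0.353 -0.491  0.15 ] [ 0.403 -0.356  0.16 ]
0.16 148 [ 0.353 -0.497  0.16 ] [ 0.401 -0.355  0.17 ]
0.17 173 [ 0.353 -0.496  0.17 ] [ 0.399 -0.357  0.18 ]
0.18 144 [ 0.353 -0.496  0.18 ] [ 0.399 -0.356  0.19 ]
0.19 157 [ 0.354 -0.494  0.19 ] [ 0.399 -0.355  0.2  ]
0.2 188 [ 0.354 -0.493  0.2  ] [ 0.399 -0.356  0.21 ]
0.21 270 [ 0.354 -0.491  0.21 ] [ 0.4   -0.358  0.22 ]
0.22 76 [ 0.35  -0.461  0.22 ] [ 0.391 -0.403  0.23 ]
0.23 182 [ 0.349 -0.461  0.23 ] [ 0.406 -0.396  0.24 ]
```

View pics/s1.png

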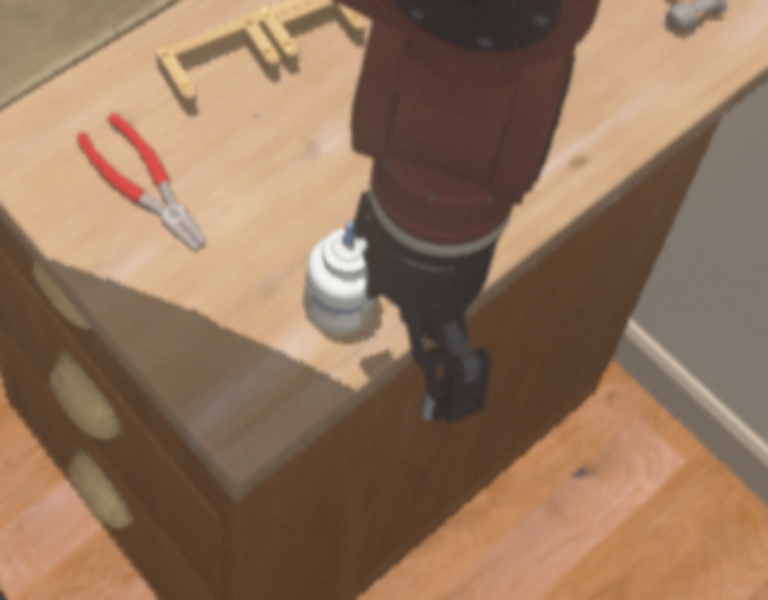

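```bash
cat >> h.py <<'E'
def tool(z0=-.1,z1=.08,st=.01):
    from scipy.spatial.transform import Rotation as Ro
    for n in("scene","top"):
        p,d=optics.snapshot(n);o=status.get_obs();W=cloud(n,d)[d>0]
        L=Ro.from_rotvec(o["eef_rot"]).inv().apply(W-o["eef_pos"])
        print(n,np.round(o["eef_pos"],4))
        for z in np.arange(z0,z1,st):
            q=L[(L[:,2]>z)&(L[:,2]<z+st)&(abs(L[:,0])<.07)&(abs(L[:,1])<.12)]*1000
            if len(q)>2:print(int(z*1000),len(q),"x",q[:,0].min().round(),q[:,0].max().round(),"y",q[:,1].min().round(),q[:,1].max().round())
E
python3 -c "
from h import *
tool(-.09)"
```

```text
scene [ 0.3874 -0.4172  0.1638]
-90 176 x -25.0 39.0 y -40.0 13.0
-80 186 x -27.0 39.0 y -40.0 17.0
-70 182 x -24.0 39.0 y -40.0 13.0
-60 92 x -21.0 39.0 y -40.0 18.0
-50 187 x -11.0 15.0 y -72.0 63.0
-40 239 x -13.0 20.0 y -72.0 67.0
-30 165 x -11.0 21.0 y -73.0 67.0
-20 150 x -17.0 20.0 y -75.0 69.0
-10 175 x -16.0 19.0 y -76.0 69.0
0 158 x -12.0 18.0 y -77.0 71.0
9 80 x -7.0 15.0 y -77.0 69.0
19 10 x 7.0 13.0 y -58.0 46.0
29 28 x 7.0 13.0 y -59.0 48.0
39 38 x 6.0 13.0 y -59.0 47.0
49 38 x 0.0 12.0 y -58.0 93.0
59 20 x -6.0 10.0 y -51.0 96.0
69 72 x -10.0 10.0 y 74.0 106.0
top [ 0.3883 -0.4179  0.1673]
-90 128 x -32.0 37.0 y 4.0 40.0
-80 102 x -32.0 38.0 y 1.0 39.0
-70 92 x -32.0 38.0 y 4.0 39.0
-60 64 x -33.0 37.0 y 7.0 40.0
-50 78 x -12.0 12.0 y 35.0 69.0
-40 171 x -13.0 14.0 y 34.0 71.0
-30 49 x -17.0 20.0 y 23.0 72.0
-20 88 x -17.0 17.0 y 25.0 74.0
-10 97 x -16.0 17.0 y 27.0 74.0
0 71 x -11.0 15.0 y 31.0 76.0
9 21 x -9.0 14.0 y 43.0 76.0
39 3 x -6.0 11.0 y 48.0 95.0
49 14 x -8.0 12.0 y 48.0 98.0
59 10 x -7.0 10.0 y 50.0 99.0
69 36 x -14.0 5.0 y 87.0 105.0
```

```bash
python3 -c "
from rig import status
print(status.get_obs()['joints'])"
```

```text
[-1.05138052e+00  4.15398634e-02 -2.16341807e-01  1.31915390e+00
  1.36274707e-04 -7.26330462e-01]
```

>>> apply_moves(
  targets=[
    {"travel":[0,0,0],"turn":-0.157},
    {"travel":[0,0,0],"turn":-0.314},
    {"travel":[0,0,0],"turn":-0.471},
    {"travel":[0,0,0],"turn":-0.628},
    {"travel":[0,0,0],"turn":-0.785},
    {"travel":[0.002,0.007,0],"turn":-0.942},
    {"travel":[0.004,0.014,0],"turn":-1.1},
    {"travel":[0.006,0.02,0],"turn":-1.257},
    {"travel":[0.008,0.027,0],"turn":-1.414},
    {"travel":[0.01,0.034,0],"turn":-1.571},
  ],
  jaw=0.75,
)

```text
time_s: 4.0
eef_pos: [0.4003, -0.3857, 0.1731]
eef_rot: [2.553, 1.825, -0.0]
contact_force: [-0.9, 0.0, -0.2]
width: 0.0215
grasp_force: 0.0
```

```bash
python3 - <<'E'
from h import *
tool(-.09);o=status.get_obs();print(o["eef_rot"],o["width"])
p,d=optics.snapshot("scene")
c=p[:,:,::-1][230:480,230:550];cv2.imwrite("pics/s2.png",cv2.resize(c,(768,600)))
E
```

```text
scene [ 0.4005 -0.385   0.173 ]
-90 189 x -40.0 6.0 y -39.0 27.0
-80 174 x -41.0 15.0 y -39.0 26.0
-70 185 x -41.0 10.0 y -39.0 26.0
-60 48 x -39.0 6.0 y -39.0 20.0
-50 52 x -15.0 6.0 y -42.0 -30.0
-40 134 x -22.0 7.0 y -54.0 50.0
-30 365 x -22.0 10.0 y -66.0 63.0
-20 176 x -20.0 10.0 y -66.0 63.0
-10 147 x -20.0 -4.0 y -60.0 56.0
0 141 x -20.0 -1.0 y -53.0 52.0
9 178 x -17.0 9.0 y -49.0 45.0
19 135 x -17.0 9.0 y -44.0 42.0
29 61 x -15.0 7.0 y -28.0 31.0
39 66 x -13.0 8.0 y -26.0 23.0
49 76 x -14.0 9.0 y -26.0 22.0
59 58 x -13.0 11.0 y -25.0 24.0
69 10 x -11.0 9.0 y -18.0 10.0
top [ 0.4003 -0.3855  0.1728]
-90 81 x 4.0 39.0 y -37.0 33.0
-80 85 x 3.0 40.0 y -37.0 33.0
-70 83 x 1.0 39.0 y -37.0 33.0
-60 17 x -3.0 38.0 y -37.0 34.0
-50 25 x -7.0 14.0 y -41.0 42.0
-40 84 x -4.0 13.0 y -51.0 51.0
-30 185 x -12.0 22.0 y -63.0 65.0
-20 81 x -11.0 19.0 y -60.0 65.0
-10 67 x 3.0 20.0 y -56.0 60.0
0 67 x 4.0 19.0 y -51.0 53.0
9 97 x -6.0 15.0 y -47.0 51.0
19 64 x -2.0 16.0 y -41.0 45.0
29 16 x 8.0 14.0 y -27.0 29.0
39 14 x 5.0 13.0 y -24.0 18.0
49 33 x 8.0 65.0 y -23.0 23.0
59 31 x 1.0 65.0 y -24.0 23.0
69 8 x 7.0 66.0 y -2.0 11.0
[2.54938310e+00 1.83036259e+00 4.02915327e-06] 0.021366145478063838
```

View pics/s2.png

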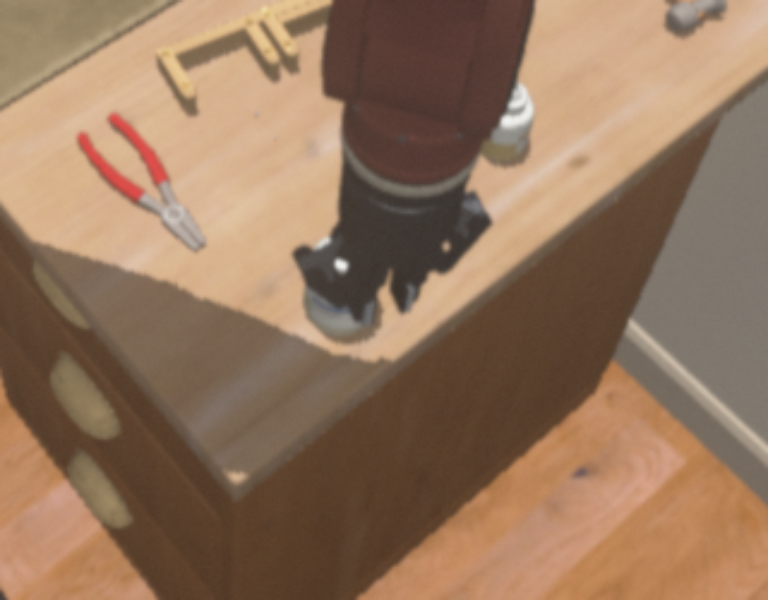

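>>> apply_moves(
  targets=[
    {"travel":[0,0,-0.025],"turn":0},
    {"travel":[0,0,-0.05],"turn":0},
    {"travel":[0,0,-0.073],"turn":0},
    {"travel":[0.001,0.004,-0.073],"turn":0},
    {"travel":[0.003,0.009,-0.073],"turn":0},
    {"travel":[0.005,0.014,-0.073],"turn":0},
    {"travel":[0.006,0.019,-0.073],"turn":0},
    {"travel":[0.008,0.024,-0.073],"turn":0},
    {"travel":[0.01,0.029,-0.073],"turn":0},
    {"travel":[0.0115,0.034,-0.073],"turn":0},
  ],
)

```text
time_s: 5.4
eef_pos: [0.4111, -0.3516, 0.0972]
eef_rot: [2.551, 1.832, -0.0]
contact_force: [0.3, -2.0, 0.2]
width: 0.0214
grasp_force: 0.6
```

```bash
cat >> h.py <<'E'
EX=np.array([.206,.979]);EY=np.array([-.979,.206]);D=np.array([.530,-.107])
def bottle(name,hint,save=None):
    "axis position from nozzle points (z .085-.12 / .07-.1) of both views, and shoulder spread"
    R=[]
    for n in("scene","top"):
        p,d=optics.snapshot(n);W=cloud(n,d);hsv=cv2.cvtColor(p,cv2.COLOR_RGB2HSV)
        if save:cv2.imwrite(f"pics/{save}_{n}.png",p[:,:,::-1])
        h=hsv[...,0];dark=(hsv[...,2]<90)&~((h>95)&(h<130)&(hsv[...,1]>120))
        top=.119 if name=="p" else .098
        m=(d>0)&(np.hypot(W[...,0]-hint[0],W[...,1]-hint[1])<.045)&(W[...,2]>.03)&(W[...,2]<top+.004)&~dark
        for lab,lo in(("noz",top-.03),("sh",top-.065)):
            q=W[m&(W[...,2]>lo)]
            if len(q)<5: print(n,lab,len(q));continue
            (c,r)=cv2.minEnclosingCircle((q[:,:2]*1000).astype(np.float32));l=np.array(c)/1000-D
            print(n,lab,len(q),"zmax",q[:,2].max().round(3),"c",np.round(c,1),"r",round(r,1),"local",np.round([l@EX*1000,l@EY*1000],1))
E
python3 - <<'E'
from h import *
bottle("p",(.428,-.314),"a");o=status.get_obs();print({k:np.round(o[k],3) for k in("eef_pos","contact_force","wrist_torque")})
E
python3 - <<'E'
import cv2
c=cv2.imread("pics/a_scene.png")[260:400,270:450];t=cv2.imread("pics/a_top.png")[220:360,350:490]
import numpy as np
cv2.imwrite("pics/a.png",np.hstack([cv2.resize(c,(450,350)),cv2.resize(t,(350,350))]))
E
```

```text
scene noz 0
scene sh 36 zmax 0.066 c [ 418.9 -319.8] r 26.7 local [-231.2   64.9]
top noz 24 zmax 0.12 c [ 424.6 -314.6] r 9.0 local [-225.    60.4]
top sh 527 zmax 0.12 c [ 424.1 -314.9] r 27.1 local [-225.3   60.8]
{'eef_pos': array([ 0.411, -0.351,  0.097]), 'contact_force': array([-0.486, -0.259,  0.686]), 'wrist_torque': array([-0.017, -0.007,  0.033])}
```

View pics/a.png

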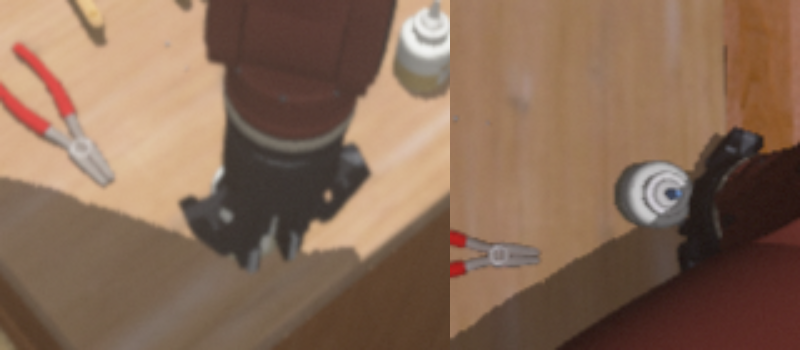

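>>> apply_moves(
  targets=[
    {"travel":[0.0015,0.004,0],"turn":0},
    {"travel":[0.0035,0.01,0],"turn":0},
    {"travel":[0.006,0.017,0],"turn":0},
    {"travel":[0.0085,0.025,0],"turn":0},
    {"travel":[0.011,0.033,0],"turn":0},
    {"travel":[0.014,0.041,0],"turn":0},
    {"travel":[0.017,0.049,0],"turn":0},
    {"travel":[0.02,0.057,0],"turn":0},
    {"travel":[0.0225,0.065,0],"turn":0},
    {"travel":[0.025,0.072,0],"turn":0},
  ],
)

```text
time_s: 6.75
eef_pos: [0.436, -0.2791, 0.0969]
eef_rot: [2.551, 1.833, 0.0]
contact_force: [0.3, -1.6, 0.1]
width: 0.0212
grasp_force: 0.6
```

```bash
python3 - <<'E'
from h import *
bottle("p",(.450,-.243));o=status.get_obs();print({k:np.round(o[k],3) for k in("eef_pos","contact_force","time_s")})
E
```

```text
scene noz 0
scene sh 35 zmax 0.081 c [ 433.8 -258.4] r 21.3 local [-168.1   63. ]
top noz 28 zmax 0.121 c [ 448.  -242.3] r 8.7 local [-149.4   52.4]
top sh 470 zmax 0.121 c [ 448.8 -242.8] r 27.3 local [-149.7   51.5]
{'eef_pos': array([ 0.436, -0.279,  0.097]), 'contact_force': array([ 0.54 , -0.403, -0.276]), 'time_s': np.float64(6.85)}
```

>>> apply_moves(
  targets=[
    {"travel":[0.003,0.008,0],"turn":0},
    {"travel":[0.0065,0.0175,0],"turn":0},
    {"travel":[0.01,0.027,0],"turn":0},
    {"travel":[0.0135,0.0365,0],"turn":0},
    {"travel":[0.017,0.046,0],"turn":0},
    {"travel":[0.0205,0.0555,0],"turn":0},
    {"travel":[0.024,0.065,0],"turn":0},
    {"travel":[0.0265,0.0715,0],"turn":0},
    {"travel":[0.0275,0.066,0],"turn":0},
    {"travel":[0.0298,0.066,0],"turn":0.117},
  ],
)

```text
time_s: 8.1
eef_pos: [0.4657, -0.2142, 0.0969]
eef_rot: [2.438, 1.981, 0.0]
contact_force: [0.0, 0.5, -0.6]
width: 0.0216
grasp_force: 0.0
```

```bash
sed -i 's/D=np.array(\[.530,-.107\])/D=np.array([.5313,-.1061])/' h.py; python3 - <<'E'
from h import *
bottle("p",(.475,-.171));o=status.get_obs();print({k:np.round(o[k],4) for k in("eef_pos","eef_rot","contact_force","time_s")})
E
```

```text
scene noz 0
scene sh 62 zmax 0.086 c [ 465.5 -180.3] r 30.7 local [-86.2  49.2]
top noz 11 zmax 0.1 c [ 478.3 -170.5] r 7.4 local [-74.   38.7]
top sh 297 zmax 0.1 c [ 476.8 -169.9] r 26.5 local [-73.7  40.2]
{'eef_pos': array([ 0.4658, -0.2141,  0.0969]), 'eef_rot': array([2.4389e+00, 1.9801e+00, 2.0000e-04]), 'contact_force': array([-0.0064,  0.5441, -0.341 ]), 'time_s': np.float64(8.2)}
```

```bash
python3 - <<'E'
from h import *
p,d=optics.snapshot("top");t=p[180:330,290:450,::-1];p,d=optics.snapshot("scene");s=p[180:330,250:410,::-1]
cv2.imwrite("pics/b.png",np.hstack([cv2.resize(s,(400,375)),cv2.resize(t,(400,375))]))
E
```

```text
(no output)
```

View pics/b.png

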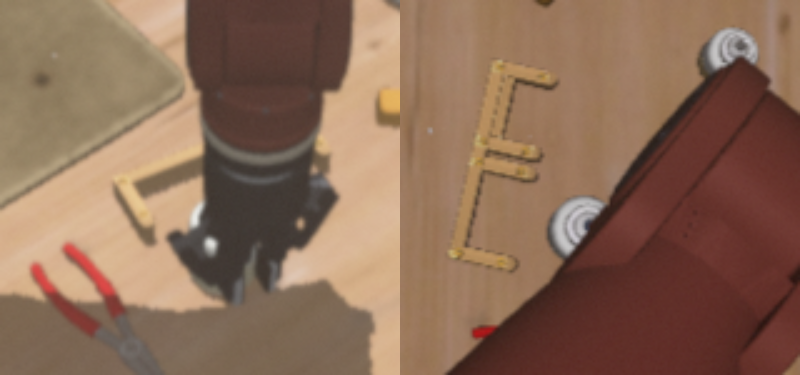

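>>> apply_moves(
  targets=[
    {"travel":[0.001,0.006,0],"turn":0},
    {"travel":[0.0025,0.013,0],"turn":0},
    {"travel":[0.004,0.02,0],"turn":0},
    {"travel":[0.0055,0.028,0],"turn":0},
    {"travel":[0.007,0.036,0],"turn":0},
    {"travel":[0.0085,0.043,0],"turn":0},
    {"travel":[0.01,0.05,0],"turn":0},
    {"travel":[0.0115,0.057,0],"turn":0},
    {"travel":[0.0125,0.063,0],"turn":0},
    {"travel":[0.0135,0.067,0],"turn":0},
  ],
)

```text
time_s: 9.55
eef_pos: [0.4793, -0.1463, 0.0969]
eef_rot: [2.44, 1.979, 0.0]
contact_force: [-1.2, -1.0, 0.5]
width: 0.0216
grasp_force: 0.5
```

Creep in until the force shows the back.

>>> apply_moves(
  targets=[
    {"travel":[0.0001,0.0005,0],"turn":0},
    {"travel":[0.0002,0.001,0],"turn":0},
    {"travel":[0.0003,0.0015,0],"turn":0},
    {"travel":[0.0004,0.002,0],"turn":0},
    {"travel":[0.0005,0.0025,0],"turn":0},
    {"travel":[0.0006,0.003,0],"turn":0},
    {"travel":[0.0007,0.0035,0],"turn":0},
    {"travel":[0.0008,0.004,0],"turn":0},
    {"travel":[0.0008,0.004,0],"turn":0},
    {"travel":[0.0008,0.004,0],"turn":0},
  ],
)

```text
time_s: 10.8
eef_pos: [0.4801, -0.1432, 0.0972]
eef_rot: [2.44, 1.978, -0.001]
contact_force: [-1.5, -5.8, 0.8]
width: 0.0213
grasp_force: 2.5
```

>>> apply_moves(
  targets=[
    {"travel":[-0.004,-0.02,0],"turn":0},
    {"travel":[-0.0125,-0.06,0],"turn":0},
    {"travel":[-0.0125,-0.065,0.05],"turn":0},
    {"travel":[-0.008,-0.075,0.103],"turn":0.1},
    {"travel":[0.03,-0.1,0.103],"turn":0.25},
    {"travel":[0.07,-0.125,0.103],"turn":0.4},
    {"travel":[0.11,-0.155,0.103],"turn":0.55},
    {"travel":[0.145,-0.18,0.103],"turn":0.7},
    {"travel":[0.1684,-0.1956,0.103],"turn":0.73},
    {"travel":[0.1684,-0.1956,0.103],"turn":0.73},
  ],
)

```text
time_s: 12.05
eef_pos: [0.6491, -0.3386, 0.198]
eef_rot: [-1.572, -2.718, -0.002]
contact_force: [0.2, -0.0, 0.0]
width: 0.0215
grasp_force: 0.0
```

```bash
python3 - <<'E'
from h import *
bottle("p",(.488,-.108),"c");bottle("f",(.625,-.297));o=status.get_obs();print({k:np.round(o[k],4) for k in("eef_pos","eef_rot","contact_force","time_s","joints")})
t=cv2.imread("pics/c_top.png")[180:330,290:450];s=cv2.imread("pics/c_scene.png")[180:330,280:440]
cv2.imwrite("pics/c.png",np.hstack([cv2.resize(s,(400,375)),cv2.resize(t,(400,375))]))
E
```

```text
scene noz 64 zmax 0.118 c [ 483.7 -113.2] r 9.7 local [-16.7  45.1]
scene sh 581 zmax 0.118 c [ 483.9 -112.7] r 27.7 local [-16.2  45. ]
top noz 30 zmax 0.119 c [ 488.6 -108.3] r 7.2 local [-11.   41.4]
top sh 383 zmax 0.119 c [ 488.7 -107.6] r 27.1 local [-10.3  41.4]
scene noz 86 zmax 0.097 c [ 622.3 -300.7] r 11.0 local [-171.8 -129.2]
scene sh 459 zmax 0.097 c [ 621.8 -301.3] r 22.4 local [-172.5 -128.8]
top noz 0
top sh 0
{'eef_pos': array([ 0.648 , -0.3376,  0.2002]), 'eef_rot': array([-1.5729e+00, -2.7192e+00, -6.0000e-04]), 'contact_force': array([-0.6278, -0.5956,  0.9654]), 'time_s': np.float64(12.25), 'joints': array([-6.5880e-01,  5.1880e-01,  4.0100e-01,  1.4533e+00,  3.0000e-04,
        3.9010e-01])}
```

View pics/c.png

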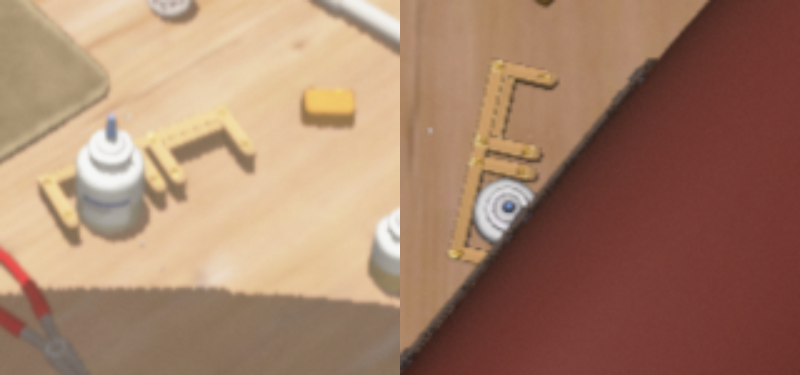

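>>> apply_moves(
  targets=[
    {"travel":[0,0,-0.03],"turn":0},
    {"travel":[0,0,-0.06],"turn":0},
    {"travel":[0,0,-0.09],"turn":0},
    {"travel":[0,0,-0.111],"turn":0},
    {"travel":[-0.0025,0.0043,-0.111],"turn":0},
    {"travel":[-0.005,0.0087,-0.111],"turn":0},
    {"travel":[-0.0075,0.013,-0.111],"turn":0},
    {"travel":[-0.01,0.0173,-0.111],"turn":0},
    {"travel":[-0.0125,0.0217,-0.111],"turn":0},
    {"travel":[-0.015,0.026,-0.111],"turn":0},
  ],
)

```text
time_s: 13.5
eef_pos: [0.6333, -0.3121, 0.0892]
eef_rot: [1.573, 2.719, -0.0]
contact_force: [0.2, -0.8, 0.1]
width: 0.0217
grasp_force: 0.4
```

```bash
python3 - <<'E'
from h import *
bottle("f",(.618,-.286));o=status.get_obs();print({k:np.round(o[k],4) for k in("eef_pos","eef_rot","contact_force","time_s")})
E
```

```text
scene noz 85 zmax 0.101 c [ 609.5 -294.7] r 18.9 local [-168.5 -115.4]
scene sh 409 zmax 0.101 c [ 613.4 -290. ] r 24.5 local [-163.1 -118.3]
top noz 0
top sh 0
{'eef_pos': array([ 0.6332, -0.3117,  0.0889]), 'eef_rot': array([-1.5723e+00, -2.7195e+00, -3.0000e-04]), 'contact_force': array([ 0.3787,  0.1315, -0.3019]), 'time_s': np.float64(13.6)}
```

>>> apply_moves(
  targets=[
    {"travel":[-0.002,0.0035,0],"turn":0},
    {"travel":[-0.005,0.0087,0],"turn":0},
    {"travel":[-0.0085,0.0147,0],"turn":0},
    {"travel":[-0.012,0.0208,0],"turn":0},
    {"travel":[-0.0155,0.0269,0],"turn":0},
    {"travel":[-0.019,0.033,0],"turn":0},
    {"travel":[-0.0225,0.039,0],"turn":0},
    {"travel":[-0.026,0.0451,0],"turn":0},
    {"travel":[-0.029,0.0503,0],"turn":0},
    {"travel":[-0.0315,0.0547,0],"turn":0},
  ],
)

```text
time_s: 14.85
eef_pos: [0.6017, -0.2572, 0.0889]
eef_rot: [1.573, 2.719, 0.0]
contact_force: [0.1, -0.6, 0.7]
width: 0.0215
grasp_force: 0.2
```

```bash
python3 - <<'E'
from h import *
bottle("f",(.587,-.231));o=status.get_obs();print({k:np.round(o[k],4) for k in("eef_pos","eef_rot","contact_force","time_s")})
E
```

```text
scene noz 81 zmax 0.102 c [ 579.8 -240.7] r 19.9 local [-121.8  -75.2]
scene sh 355 zmax 0.102 c [ 585.  -243.2] r 32.3 local [-123.2  -80.9]
top noz 0
top sh 0
{'eef_pos': array([ 0.6016, -0.257 ,  0.0889]), 'eef_rot': array([-1.5725e+00, -2.7194e+00, -3.0000e-04]), 'contact_force': array([-0.5978, -0.1948,  0.2126]), 'time_s': np.float64(14.95)}
```

>>> apply_moves(
  targets=[
    {"travel":[-0.003,0.0052,0],"turn":0},
    {"travel":[-0.0065,0.0113,0],"turn":0},
    {"travel":[-0.01,0.0174,0],"turn":0},
    {"travel":[-0.0135,0.0235,0],"turn":0},
    {"travel":[-0.017,0.0297,0],"turn":0},
    {"travel":[-0.0205,0.0358,0],"turn":0},
    {"travel":[-0.0238,0.0415,0],"turn":0},
    {"travel":[-0.0238,0.0415,0],"turn":0},
    {"travel":[-0.019,0.033,0],"turn":0},
    {"travel":[-0.012,0.021,0],"turn":0},
  ],
)

```text
time_s: 16.2
eef_pos: [0.5904, -0.2374, 0.089]
eef_rot: [1.573, 2.719, -0.0]
contact_force: [0.4, -0.7, -0.3]
width: 0.0213
grasp_force: 0.0
```

```bash
python3 - <<'E'
from h import *
bottle("f",(.563,-.19));o=status.get_obs();print({k:np.round(o[k],4) for k in("eef_pos","eef_rot","contact_force","time_s")})
E
```

```text
scene noz 76 zmax 0.1 c [ 561.6 -208.4] r 26.5 local [-93.9 -50.7]
scene sh 440 zmax 0.1 c [ 560.5 -202.2] r 32.8 local [-88.  -48.4]
top noz 0
top sh 0
{'eef_pos': array([ 0.5907, -0.2385,  0.0891]), 'eef_rot': array([ 1.5741e+00,  2.7174e+00, -3.0000e-04]), 'contact_force': array([ 0.1312, -0.6707,  0.764 ]), 'time_s': np.float64(16.3)}
```

>>> apply_moves(
  targets=[
    {"travel":[0.0,-0.012,0],"turn":0},
    {"travel":[-0.005,-0.018,0],"turn":-0.15},
    {"travel":[-0.012,-0.02,0],"turn":-0.3},
    {"travel":[-0.02,-0.02,0],"turn":-0.45},
    {"travel":[-0.03,-0.018,0],"turn":-0.6},
    {"travel":[-0.0375,-0.014,0],"turn":-0.73},
    {"travel":[-0.0375,-0.008,0],"turn":-0.73},
    {"travel":[-0.0375,-0.004,0],"turn":-0.73},
    {"travel":[-0.0375,-0.004,0],"turn":-0.73},
    {"travel":[-0.0375,-0.004,0],"turn":-0.73},
  ],
)

```text
time_s: 17.55
eef_pos: [0.5526, -0.2406, 0.0889]
eef_rot: [2.439, 1.98, 0.0]
contact_force: [0.5, 0.3, 0.5]
width: 0.0212
grasp_force: 0.0
```

```bash
python3 - <<'E'
from h import *
bottle("f",(.563,-.19),"e");o=status.get_obs();print({k:np.round(o[k],4) for k in("eef_pos","eef_rot","contact_force","time_s")})
t=cv2.imread("pics/e_top.png")[180:330,290:450];s=cv2.imread("pics/e_scene.png")[180:330,280:440]
cv2.imwrite("pics/e.png",np.hstack([cv2.resize(s,(400,375)),cv2.resize(t,(400,375))]))
E
```

```text
scene noz 15 zmax 0.073 c [ 554.2 -186.1] r 6.7 local [-73.6 -38.9]
scene sh 111 zmax 0.073 c [ 553.4 -189.8] r 19.6 local [-77.4 -38.9]
top noz 20 zmax 0.078 c [ 567.1 -183.8] r 8.5 local [-68.7 -51. ]
top sh 135 zmax 0.078 c [ 566.5 -184.8] r 21.0 local [-69.8 -50.7]
{'eef_pos': array([ 0.5525, -0.2406,  0.0889]), 'eef_rot': array([2.4395, 1.9793, 0.    ]), 'contact_force': array([ 0.5471, -0.1371,  0.119 ]), 'time_s': np.float64(17.65)}
```

View pics/e.png

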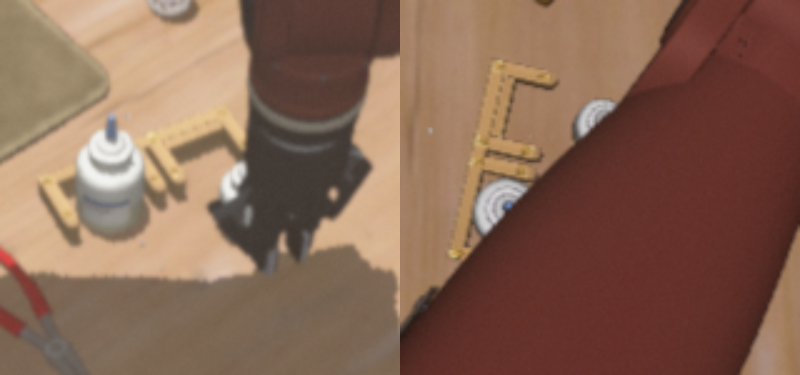

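>>> apply_moves(
  targets=[
    {"travel":[0.0015,0.008,0],"turn":0},
    {"travel":[0.003,0.0155,0],"turn":0},
    {"travel":[0.0045,0.023,0],"turn":0},
    {"travel":[0.006,0.0305,0],"turn":0},
    {"travel":[0.0078,0.038,0],"turn":0},
    {"travel":[0.0093,0.0455,0],"turn":0},
    {"travel":[0.0108,0.053,0],"turn":0},
    {"travel":[0.0124,0.0605,0],"turn":0},
    {"travel":[0.014,0.068,0],"turn":0},
    {"travel":[0.0154,0.0755,0],"turn":0},
  ],
)

```text
time_s: 18.9
eef_pos: [0.5679, -0.1646, 0.0889]
eef_rot: [2.44, 1.979, 0.0]
contact_force: [0.5, 0.5, -0.2]
width: 0.0212
grasp_force: 0.3
```

```bash
python3 - <<'E'
from h import *
bottle("f",(.574,-.135));o=status.get_obs();print({k:np.round(o[k],4) for k in("eef_pos","contact_force","time_s")})
E
```

```text
scene noz 12 zmax 0.089 c [ 550.1 -163. ] r 18.0 local [-51.9 -30.1]
scene sh 80 zmax 0.089 c [ 565.9 -156.6] r 30.6 local [-42.3 -44.2]
top noz 0
top sh 0
{'eef_pos': array([ 0.5679, -0.1642,  0.0889]), 'contact_force': array([-0.0762, -0.323 , -0.7232]), 'time_s': np.float64(19.0)}
```

>>> apply_moves(
  targets=[
    {"travel":[0.0001,0.0007,0],"turn":0},
    {"travel":[0.0003,0.0014,0],"turn":0},
    {"travel":[0.0004,0.0021,0],"turn":0},
    {"travel":[0.0006,0.0028,0],"turn":0},
    {"travel":[0.0007,0.0035,0],"turn":0},
    {"travel":[0.0009,0.0042,0],"turn":0},
    {"travel":[0.001,0.0049,0],"turn":0},
    {"travel":[0.0011,0.0056,0],"turn":0},
    {"travel":[0.0011,0.0056,0],"turn":0},
    {"travel":[0.0011,0.0056,0],"turn":0},
  ],
)

```text
time_s: 20.25
eef_pos: [0.5689, -0.1602, 0.0892]
eef_rot: [2.44, 1.977, -0.002]
contact_force: [-1.8, -5.3, 1.1]
width: 0.0212
grasp_force: 2.6
```

>>> apply_moves(
  targets=[
    {"travel":[-0.004,-0.02,0],"turn":0},
    {"travel":[-0.0125,-0.06,0],"turn":0},
    {"travel":[-0.0145,-0.07,0.05],"turn":0},
    {"travel":[-0.02,-0.085,0.1],"turn":0},
    {"travel":[-0.04,-0.11,0.14],"turn":0},
    {"travel":[-0.07,-0.14,0.17],"turn":0},
    {"travel":[-0.1,-0.17,0.2],"turn":0},
    {"travel":[-0.13,-0.2,0.2],"turn":0},
    {"travel":[-0.16,-0.23,0.2],"turn":0},
    {"travel":[-0.18,-0.25,0.2],"turn":0},
  ],
)

```text
time_s: 21.5
eef_pos: [0.387, -0.4113, 0.2889]
eef_rot: [2.441, 1.977, 0.001]
contact_force: [-0.3, -0.7, 0.7]
width: 0.0211
grasp_force: 0.0
```

```bash
python3 - <<'E'
from h import *
bottle("p",(.488,-.108),"z");bottle("f",(.575,-.132));print(status.get_obs()["time_s"])
t=cv2.imread("pics/z_top.png")[120:345,240:480];s=cv2.imread("pics/z_scene.png")[120:345,240:480]
cv2.imwrite("pics/z.png",np.hstack([cv2.resize(s,(400,375)),cv2.resize(t,(400,375))]))
E
```

```text
scene noz 60 zmax 0.119 c [ 483.4 -110.8] r 8.7 local [-14.5  45.9]
scene sh 580 zmax 0.119 c [ 485.1 -111.6] r 27.6 local [-14.9  44.1]
top noz 25 zmax 0.119 c [ 489.  -109.9] r 9.0 local [-12.4  40.6]
top sh 539 zmax 0.119 c [ 488.5 -107.9] r 27.2 local [-10.6  41.5]
scene noz 66 zmax 0.094 c [ 569.7 -134.7] r 12.5 local [-20.1 -43.5]
scene sh 418 zmax 0.094 c [ 570.6 -134.7] r 22.4 local [-19.9 -44.3]
top noz 56 zmax 0.099 c [ 574.8 -130.9] r 11.0 local [-15.4 -47.7]
top sh 331 zmax 0.099 c [ 574.2 -129.9] r 21.4 local [-14.5 -46.9]
21.7
```

View pics/z.png

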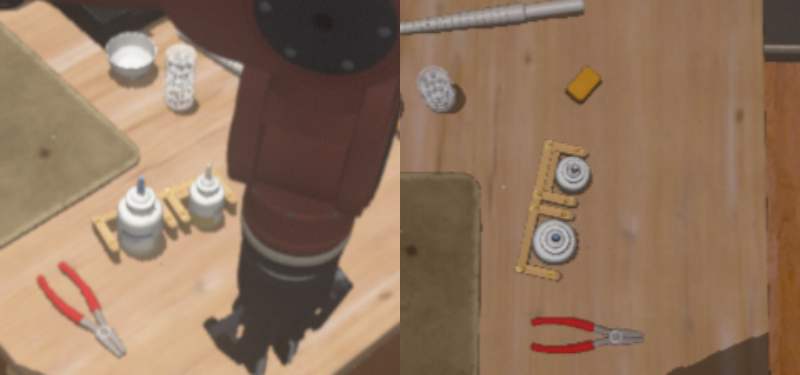

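Both bottles are standing in their bays: the bigger one at crop pixel (555,241), the smaller at (573,174). Both are fully home (dock-local x about -11 and -15 mm), and the bystanders haven't moved.

```bash
python3 -c "
from rig import workorder
print(workorder.close_job())"
```

```text
the job is handed in; nothing more can be done
None
```

I pushed both bottles upright into their own bays, the bigger one first, until each touched the back; the bystanders were left where they were, and I handed the job in at about 22 s.

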